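# Change the bottle format on the corking station

## Task

Change the format station over to the green bottle: take the green plate from the rack and press its lower edge fully home into the leaning sprung clip, between its blue jaws, firmly but without forcing it, and roll the orange thumbwheel until the 4 stands centred in its window. Leave the yellow plate in the rack, and do not disturb the bottles or the cork jar.

Things in the scene. Friction and masses are not known exactly. Their poses are not given: they have to be found in the camera images.
- station: white fixed box 150 (x) x 270 (y) x 75 mm high on the bench, its place and yaw varying; origin at the centre of its underside; its front, facing the operator and the robot, is its -x side. It carries the clip on its -y half and the thumbwheel and window on its +y half.
- clip: fixed aluminium base of the edge clip. Origin: middle of its floor, at (-15, -65, 95) mm in the station's frame. z points out of the clip and leans 30 deg from vertical to the station's front; y runs along the slot, as the station's y; x across it, away from the operator. End cheeks 78 mm apart and 17 mm high: the 70 mm wide plate must enter centred to 4 mm in y.
- jaw_back (a joint): opening of the far blue sprung jaw along the clip's +x, m: 0 shut, about 0.0011 with the 5 mm plate in it (both jaws together open 2.2 mm), at most 0.006. Spring 2000 N/m and 3.5 N preload on each jaw; the plate's edge parts them. The plate belongs between the blue jaws, its lower edge on the clip's floor (clip z = 0), its z along the clip's z.
- jaw_front (a joint): opening of the near blue jaw along the clip's -x, likewise. Shut, the jaws are 2.8 mm apart, straight to 15 mm above the floor, then flaring 22 deg each to a mouth 11 mm wide at 25.5 mm. They sit with two grey blocks (24 mm high) on a carriage clamped anywhere up to 7 mm either side of the clip's origin along clip x: its offset is not reported and must be seen or felt.
- green_plate: loose plate, 90 g, upright in one of the rack's slots: aluminium sheet 5 mm thick (x), 70 wide (y), 58 high (z); on top a green grip rib 12 mm thick (x), 44 long (y), from z = 54 to 74 mm; a green bottle shape on both faces. Origin: middle of the lower edge. Both faces alike: it may go in either way round.
- green_plate_grip (a point): middle of the green plate's grip rib, 64 mm above its lower edge. In the clip: an edge more than about 3 mm off the mouth's middle lands on a jaw's rim or a block and stops 24 to 26 mm above the floor; in the mouth, pushing in takes about 5 to 15 N, then the force climbs steeply at the floor. Over 65 N between plate and clip (contact forces added up) is forcing.
- yellow_plate: bystander: the same plate with yellow rib and bottle shape, in the rack's other slot
- rack: fixed grey rack, 160 (x) x 100 (y) mm, origin at the centre of its underside, place and yaw varying; two slots along y at x = -42.5 and +42.5 mm, 6.8 mm wide, 76 long, floor 8 mm and top 32 mm above the bench: a plate comes clear when lifted 24 mm straight up. Which plate is in which slot varies.
- wheel (a joint): angle of the orange knurled thumbwheel and the white digit drum on its axle, rad: digit k (0 to 7) is centred in the window at k x 0.7854, so the 4 at 3.1416. It grows as the wheel's top moves to the station's +x, away from the operator. It starts between 0.9 and 2.4. It turns stiffly (about 1.3 N at the rim) and stays where it is left.
- wheel_top (a point): top of the orange wheel's rim, at (0, 55, 95) mm in the station's frame. Radius 38 mm, 20 mm wide along y, axle along the station's y, 38 mm below this point; the rim stands 20 mm out of the deck. Roll it by pressing on the rim from above with 5 to 10 N and dragging; lift and repeat.
- window (a point): centre of the window over the digit drum, at (0, 90, 88) mm in the station's frame; its black frame stands 13 mm above the deck (7 mm lower than the wheel's top), y = 75 to 105 mm; the opening is 23 mm long. Digits 16 mm tall, black on white, upright for someone at the station's front.
- bottle_a: bystander: dark green wine bottle, 74 mm diameter, 290 mm tall, origin at the centre of its base
- bottle_b: bystander: a second such bottle
- cork_jar: bystander: jar of corks, 80 mm diameter, 90 mm tall, origin at the centre of its base
There are look-alikes about, which are no part of the job. What is shaped like the green_plate but red is not meant.

How it is judged:
By the outcome, as a careful person would: the job done as asked, in the order asked, and still so for the second after the job is handed in, with the robot touching nothing.
It also fails if it takes over 64 s, if anything falls off the work surface, if the arm or the gripper's body presses on something with over 40 N, if the wrist force passes 120 N, or if a joint passes its speed limit or range.

## Robot

A 6-joint arm with a two-finger parallel gripper is mounted at the origin on the work surface. World frame = base frame: x ahead of the robot, y to its left, z up, the work surface at z = 0. Lengths are in m, angles in degrees, forces in N, time in s.
With the tool pointing down it reaches from about 0.375 to 0.9 m from the base axis. Payload 3.1 kg.
Tool frame: the origin (TCP) lies at the very end of the fingers, on their centre line; the grasp point (between the pads) lies 19 mm behind it; z points along the fingers, y is the line along which they close (so a half turn about z gives the same grasp; the last joint's range is limited). The gripper opens to 87 mm and grips with 3 to 60 N. Pads are 19 mm wide; open, the fingers measure 117 mm over their backs; the gripper's body (75 mm by 190 mm) begins 51 mm behind the grasp point.
Start: joints at [65.231, 30.224, 82.088, -0, 67.689, -10.227], TCP at [0.157, 0.605, 0.223] pointing down, gripper open.
Joint ranges: [-176.69, 176.69], [-43.24, 126.21], [12.49, 139.97], [-82, 262], [0, 151.66], [-163.58, 163.58]. Speed limits (degrees/s): [159.86, 159.86, 180, 180, 180, 180].

## Interface

Orientations are given as a 3x3 rotation matrix whose columns are the frame's x, y, z axes.
In Python, from rig import readout, cams, bot gives the robot as it stands.
- The arm moves only by the shell command python3 -m inch 'ROWS'. ROWS is JSON, a list of rows, each a list of 5 numbers: the shift along the world's x, y, z in cm, then the turn about the world's z in degrees, then the finger opening in cm, from 0 to 8.7. In form: [[dx, dy, dz, twist, fingers], ...]. A call has 1 to 10 rows; each row is the pose to reach, as a shift and turn from the pose commanded when the call began; what a row does not reach only later rows make up. A row lasts 1/12 s, in which the tool goes at most 41.7 mm and 7.16 degrees, less where a joint would pass 70% of its speed; a pose out of reach is approached as far as the arm can. A call with a gripper value outside its range is refused whole. The fingers move at their own pace and stop on an object; the grip force is fixed at half the most. Time passes only in rows, so rows that repeat a pose let the fingers close. It gives the time, the measured TCP pose, the force, the opening and the grip force at its end, in the units of the state.
- readout.read_state(): the state, without advancing time (a new reading comes with each control period).
- cams.capture(name): name is "scene" or "top" or "wrist"; returns a dict with "image" (400x640x3 uint8, blue, green, red), "intrinsics" (3x3 intrinsics, pixels), "k1" (the pictures are not rectified: a ray, as slopes to the right and down, at radius r is drawn at 1 + k1 r^2 times it, then the intrinsics apply), "xyz" and "rotation" of the camera in the world; the wrist camera has in their place "tool_from_camera" (4x4, takes a point from camera to tool coordinates, whose origin is the TCP and whose axes are the flange's). Camera axes: x right, y down, z forward; pixel columns grow to the right and rows downward; lengths in m; the calibration is good to about 2 mm. A picture is of the moment at which its call begins: read the wrist's pose just before it. There is no depth.
- bot.hand_in(): hands the job in; it is judged then, once.
The state is a dict: "time_s": time; "joint_positions": joint angles; "qvel": joint speeds; "tau": joint torques, N m; "position": TCP position; "tcp_rot": TCP orientation; "force": force on the tool from outside, world axes, zero at the start; "moment": the same for the moment, N m; "opening": opening from 0.0 (shut) to 1.0 (fully open); "grasp_force": force on a finger pad.
Only numpy, scipy, OpenCV 4.12 (cv2) and the standard library are available. Lean on these libraries where they do the work, as an engineer would, in place of code of your own. Each camera call takes 0.05 s, during which the arm holds its last target. There are 200 camera calls.

## Working session

There is one attempt and no reset: what is moved stays moved. The work goes in short steps, Python scripts to look and compute and a shell command to move; the robot and the scene stay as the last step left them, time stands still between calls to the robot, and variables do not carry over. Pictures are saved under pics/ and viewed, at most 10 in all, crops included, and the job is handed in when it is done.

```bash
ls; mkdir -p pics; cat > h.py <<'E'
import numpy as np, cv2
from rig import readout, cams, bot
def cap(n):
    s=readout.read_state(); c=cams.capture(n)
    if n=='wrist':
        T=np.eye(4);T[:3,:3]=s['tcp_rot'];T[:3,3]=s['position'];T=T@np.array(c['tool_from_camera'])
        c['xyz']=T[:3,3];c['rotation']=T[:3,:3]
    return c
def ray(c,px):
    K=np.array(c['intrinsics']);k=c['k1']
    d=cv2.undistortPoints(np.array([[px]],float),K,np.array([k,0,0,0,0.]))[0,0]
    # model: r_d=r(1+k1 r^2) as OpenCV
    r=np.array(c['rotation'])@np.array([d[0],d[1],1]); return np.array(c['xyz']),r
def onz(c,px,z):
    o,r=ray(c,px); return o+r*(z-o[2])/r[2]
def proj(c,P):
    R=np.array(c['rotation']);p=R.T@(np.array(P,float)-np.array(c['xyz']))
    a=p[:2]/p[2];a=a*(1+c['k1']*(a@a));K=np.array(c['intrinsics']);return np.round(K[:2,:2]@a+K[:2,2],1)
def tri(c1,p1,c2,p2):
    A=[];b=[]
    for c,p in((c1,p1),(c2,p2)):
        o,r=ray(c,p);r=r/np.linalg.norm(r);M=np.eye(3)-np.outer(r,r);A.append(M);b.append(M@o)
    return np.linalg.lstsq(np.vstack(A),np.hstack(b),rcond=None)[0]
E
python3 - <<'E'
from h import *
for n in('scene','top','wrist'):
    c=cap(n);cv2.imwrite(f'pics/{n}0.png',c['image']);print(n,np.round(c['xyz'],3),np.round(c['rotation'],2).tolist(),c['k1'],c['intrinsics'][0])
import pickle
print(readout.read_state())
E
```

```text
pics
scene [1.244 0.519 1.004] [[-0.67, 0.52, -0.53], [0.75, 0.47, -0.48], [-0.0, -0.71, -0.7]] -0.09914939296119529 [406.05987197   0.         316.54753115]
top [ 0.478 -0.084  1.11 ] [[-0.02, -1.0, 0.06], [-1.0, 0.02, -0.03], [0.03, -0.06, -1.0]] -0.012228131280362762 [367.75922191   0.         318.96763988]
wrist [0.088 0.622 0.383] [[0.25, 0.94, 0.24], [0.97, -0.24, -0.06], [-0.0, 0.25, -0.97]] -0.002987643232620991 [278.4787945    0.         316.15532351]
{'time_s': 0.15, 'joint_positions': array([ 6.52310022e+01,  3.02663573e+01,  8.21420871e+01,  3.98473765e-04,
        6.76895865e+01, -1.02261803e+01]), 'qvel': array([-0.12466471, -0.0990663 , -0.18582461, -0.03003696,  0.06999859,
       -0.08620842]), 'tau': array([ 6.75508982e-04, -4.40429807e+01, -1.76842958e+01,  6.33592601e-02,
        5.52401331e-02, -9.83721725e-05]), 'position': array([0.15664796, 0.60444549, 0.22178621]), 'tcp_rot': array([[-9.67959483e-01,  2.51105389e-01, -7.22667169e-04],
       [ 2.51106238e-01,  9.67958291e-01, -1.55086299e-03],
       [ 3.10081624e-04, -1.68263877e-03, -9.99998536e-01]]), 'force': array([-0.23260827,  0.24539546,  0.47268875]), 'moment': array([-0.03178843, -0.02055811,  0.01987373]), 'grasp_force': 0.0, 'opening': 0.9991513549296417}
```

View pics/scene0.png

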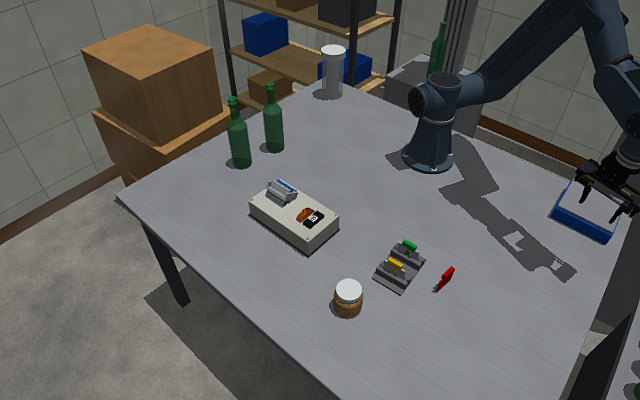

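View pics/top0.png

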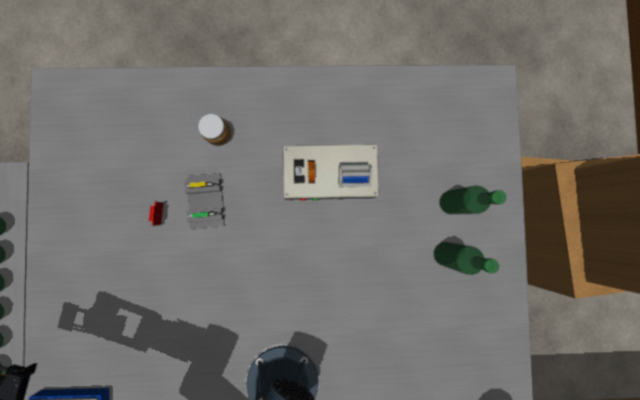

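Scene view: the green plate is in the rack's near slot (410,245; top view 201,215), the yellow one behind it (396,264; top 201,185). The red look-alike lies apart (446,279; top 157,213). The clip is at (283,190), the wheel at (304,214) and the window at (314,219), with the bottles at (239,130) and (273,120) and the jar at (347,298).
Candidates for the target are the green rib (201,215), yellow (201,185), red (157,213) and the green bottles. I choose the green rib. Next I measure it.

```bash
python3 - <<'E'
from h import *
c=cap('top');im=c['image'];h=cv2.cvtColor(im,cv2.COLOR_BGR2HSV)
def rect(m,roi,z,n):
    x0,y0,x1,y1=roi;q=np.zeros(m.shape,np.uint8);q[y0:y1,x0:x1]=m[y0:y1,x0:x1]*255
    cs,_=cv2.findContours(q,cv2.RETR_EXTERNAL,cv2.CHAIN_APPROX_NONE);k=max(cs,key=cv2.contourArea)
    b=cv2.boxPoints(cv2.minAreaRect(k));w=np.array([onz(c,p,z) for p in b])
    e=[w[1]-w[0],w[2]-w[1]];e.sort(key=np.linalg.norm)
    print(n,np.round(w.mean(0),4),[round(np.linalg.norm(v),4) for v in e],'long dir deg',round(np.degrees(np.arctan2(e[1][1],e[1][0]))%180,2))
H,S,V=[h[...,i].astype(int) for i in range(3)]
rect((V>165),(270,130,400,210),.075,'station')
rect((H>45)&(H<75)&(S>140)&(V>90),(180,205,240,225),.082,'green')
rect((H>20)&(H<32)&(S>140)&(V>90),(180,175,240,195),.082,'yellow')
rect((H>5)&(H<18)&(S>150)&(V>70),(300,150,330,190),.09,'wheel')
rect((H>100)&(H<125)&(S>120),(330,150,380,195),.115,'jaws')
rect((V<165)&(V>0)&(S>-1)&(abs(V-cv2.medianBlur(im,31)[...,2].astype(int))>12),(183,170,228,235),.032,'rack?')
cv2.imwrite('pics/crop1.png',np.hstack([cv2.resize(im[165:240,140:240],(400,300),interpolation=cv2.INTER_CUBIC),cv2.resize(im[135:210,280:380],(400,300),interpolation=cv2.INTER_CUBIC)]))
E
```

```text
station [ 0.6105 -0.1499  0.075 ] [np.float64(0.1441), np.float64(0.2648)] long dir deg 90.46
green [0.4934 0.2142 0.082 ] [np.float64(0.0083), np.float64(0.0385)] long dir deg 88.88
yellow [0.5783 0.221  0.082 ] [np.float64(0.0112), np.float64(0.0415)] long dir deg 88.98
wheel [ 0.6083 -0.0967  0.09  ] [np.float64(0.014), np.float64(0.0561)] long dir deg 178.88
jaws [ 0.5812 -0.2146  0.115 ] [np.float64(0.0165), np.float64(0.0657)] long dir deg 89.04
rack? [0.5364 0.2132 0.032 ] [np.float64(0.1108), np.float64(0.1539)] long dir deg 3.74
```

View pics/crop1.png

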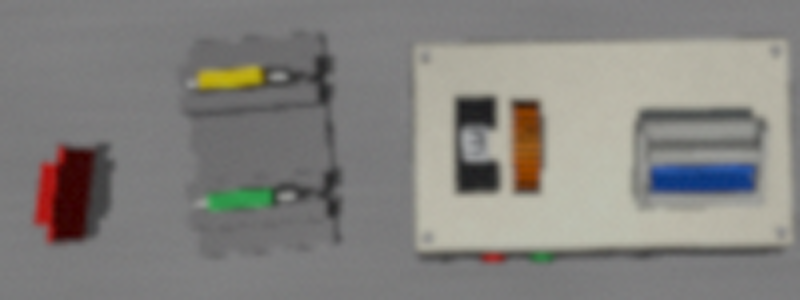

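Crop: green rib in the near slot with centre about (240,199) in the crop, yellow at (230,77), red tipped piece at (65,195). The clip with blue jaw (703,178), wheel (526,146) and window showing a digit (477,145) are also visible. Now I move the wrist camera over the rack.

```bash
python3 -m inch '[[31,-39,0,19,8.7],[31,-39,0,19,8.7],[31,-39,0,19,8.7],[31,-39,0,19,8.7],[31,-39,0,19,8.7],[31,-39,0,19,8.7],[31,-39,0,19,8.7],[31,-39,0,19,8.7],[31,-39,0,19,8.7],[31,-39,0,19,8.7]]'
python3 -m inch '[[6,-8,0,2,8.7],[6,-8,0,2,8.7],[6,-8,0,2,8.7],[6,-8,0,2,8.7]]'
python3 - <<'E'
from h import *
import pickle
s=readout.read_state();print(s['time_s'],s['position'],s['tcp_rot'][:,1])
c=cap('wrist');pickle.dump(c,open('rack.pkl','wb'));cv2.imwrite('pics/rack.png',c['image'])
E
```

```text
time_s: 1.03
position: [0.4152, 0.2793, 0.2226]
tcp_rot: [[-0.997, -0.078, 0.0], [-0.078, 0.997, 0.0], [-0.0, 0.0, -1.0]]
force: [1.3, 0.7, -0.3]
opening: 1.003
grasp_force: 0.0
time_s: 1.37
position: [0.4776, 0.1978, 0.2226]
tcp_rot: [[-0.994, -0.107, 0.002], [-0.107, 0.994, -0.001], [-0.002, -0.001, -1.0]]
force: [-0.4, -0.1, -0.3]
opening: 0.996
grasp_force: 0.0
1.3667 [0.47762563 0.19780986 0.22261435] [-1.07187415e-01  9.94238380e-01 -9.49185320e-04]
```

View pics/rack.png

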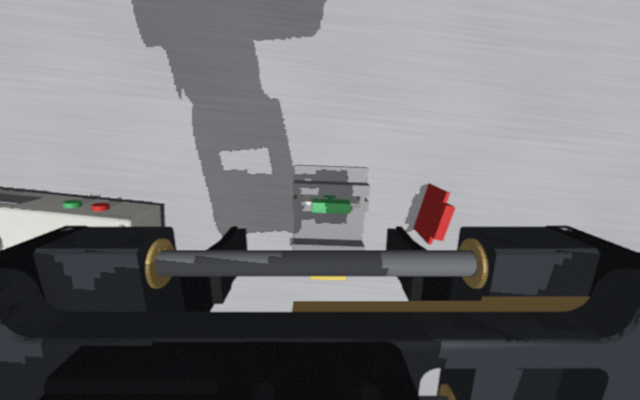

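```bash
python3 -m inch '[[5,-36,6,-5,8.7],[5,-36,6,-5,8.7],[5,-36,6,-5,8.7],[5,-36,6,-5,8.7],[5,-36,6,-5,8.7],[5,-36,6,-5,8.7],[5,-36,6,-5,8.7],[5,-36,6,-5,8.7],[5,-36,6,-5,8.7],[5,-36,6,-5,8.7]]'
python3 -m inch '[[0,0,0,0,8.7],[0,0,0,0,8.7],[0,0,0,0,8.7]]'
python3 - <<'E'
from h import *
import pickle
s=readout.read_state();print(s['time_s'],s['position'],s['tcp_rot'][:,1])
c=cap('wrist');pickle.dump(c,open('stn.pkl','wb'));cv2.imwrite('pics/stn.png',c['image'])
E
```

```text
time_s: 2.25
position: [0.5266, -0.1643, 0.2838]
tcp_rot: [[-1.0, -0.022, 0.004], [-0.022, 1.0, -0.005], [-0.004, -0.005, -1.0]]
force: [1.0, -0.7, 0.5]
opening: 1.002
grasp_force: 0.0
time_s: 2.5
position: [0.5237, -0.1566, 0.282]
tcp_rot: [[-1.0, -0.028, -0.002], [-0.028, 1.0, 0.002], [0.002, 0.002, -1.0]]
force: [0.8, -0.3, 1.4]
opening: 0.999
grasp_force: 0.0
2.5 [ 0.52367488 -0.1565513   0.28202165] [-0.02774091  0.99961381  0.00163775]
```

View pics/stn.png

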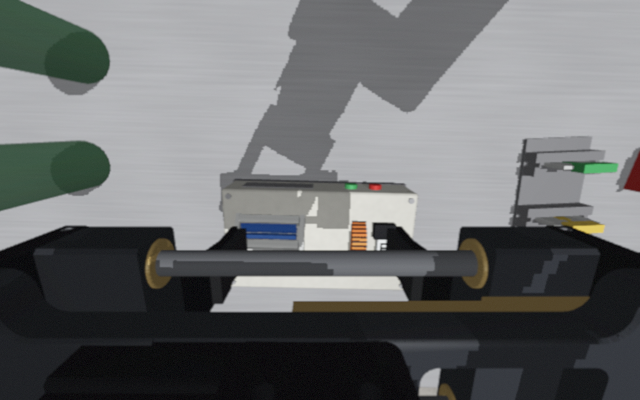

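The rack view shows the green rib at (331,207) and the red piece at (435,212). The station view shows the blue front jaw at (270,231), the wheel at (358,236) and the window at (383,240), partly hidden by the gripper, so I back off in x for a full view.

```bash
python3 -m inch '[[-10,0,-2,0,8.7],[-10,0,-2,0,8.7],[-10,0,-2,0,8.7],[-10,0,-2,0,8.7],[-10,0,-2,0,8.7],[-10,0,-2,0,8.7]]'
python3 - <<'E'
from h import *
import pickle
s=readout.read_state();print(s['time_s'],s['position'],s['tcp_rot'][:,1])
c=cap('wrist');pickle.dump(c,open('stn2.pkl','wb'));im=c['image']
cv2.imwrite('pics/stn2.png',cv2.resize(im[90:260,180:450],(800,504),interpolation=cv2.INTER_CUBIC))
c=pickle.load(open('rack.pkl','rb'));h=cv2.cvtColor(c['image'],cv2.COLOR_BGR2HSV);H,S,V=[h[...,i].astype(int) for i in range(3)]
m=((H>45)&(H<80)&(S>120)&(V>60)).astype(np.uint8)*255;m[:190]=0;m[225:]=0;m[:,:290]=0;m[:,370:]=0
k=max(cv2.findContours(m,0,1)[0],key=cv2.contourArea);b=cv2.boxPoints(cv2.minAreaRect(k));print(b.round(1).tolist())
print(np.round([onz(c,p,.082) for p in b],4).tolist())
for p in [(294,166),(368,167),(291,246),(364,247)]: print(p,onz(c,p,.032).round(4))
t=cap('top');print('tri',tri(t,(201,215),c,(331,207)))
E
```

```text
time_s: 3.05
position: [0.4257, -0.1587, 0.2632]
tcp_rot: [[-1.0, -0.027, 0.002], [-0.027, 1.0, -0.001], [-0.002, -0.001, -1.0]]
force: [0.2, -0.6, -0.1]
opening: 1.002
grasp_force: 0.0
3.05 [ 0.42570075 -0.15874413  0.26317891] [-0.02664298  0.99964436 -0.00114294]
[[313.0, 196.0], [349.0, 196.0], [349.0, 212.0], [313.0, 212.0]]
[[0.48, 0.1948, 0.082], [0.4757, 0.2347, 0.082], [0.4942, 0.2373, 0.082], [0.4986, 0.1967, 0.082]]
(294, 166) [0.4559 0.1675 0.032 ]
(368, 167) [0.447  0.2608 0.032 ]
(291, 246) [0.5652 0.173  0.032 ]
(364, 247) [0.5559 0.2723 0.032 ]
tri [0.49293935 0.21619198 0.06982567]
```

View pics/stn2.png

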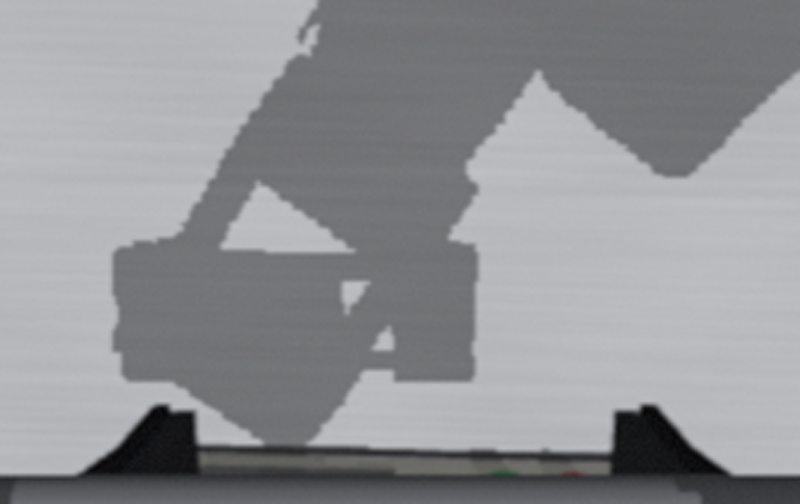

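Wrong direction: this shows bench and shadow, with only the station's front edge at the bottom. The image's up is world -x, so I go forward.

```bash
python3 -m inch '[[20,1,2,0,8.7],[20,1,2,0,8.7],[20,1,2,0,8.7],[20,1,2,0,8.7],[20,1,2,0,8.7],[20,1,2,0,8.7],[20,1,2,0,8.7],[20,1,2,0,8.7]]'
python3 - <<'E'
from h import *
import pickle
s=readout.read_state();print(s['time_s'],s['position'],s['tcp_rot'][:,1])
c=cap('wrist');pickle.dump(c,open('stn2.pkl','wb'));im=c['image']
cv2.imwrite('pics/stn3.png',cv2.resize(im[90:260,180:450],(800,504),interpolation=cv2.INTER_CUBIC))
E
```

```text
time_s: 3.82
position: [0.624, -0.1484, 0.2816]
tcp_rot: [[-1.0, -0.026, -0.002], [-0.026, 1.0, 0.001], [0.002, 0.001, -1.0]]
force: [0.0, -0.3, -0.1]
opening: 0.998
grasp_force: 0.0
3.8167 [ 0.62400601 -0.14835834  0.28161516] [-2.64179510e-02  9.99650729e-01  7.16145306e-04]
```

View pics/stn3.png

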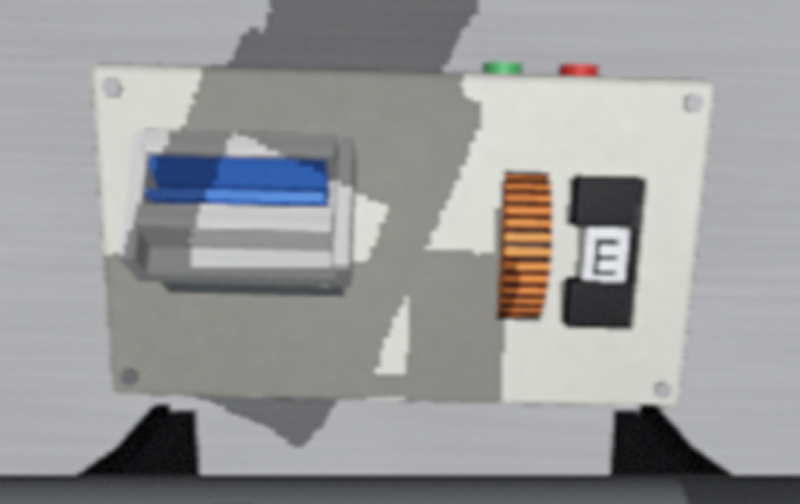

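The full station is visible: corners (95,66), (712,83), (113,393) and (680,403) in the crop, blue jaw at (237,180), wheel at (525,245). The window shows an upside-down 3 at (605,256), so about 0.8 rad is left to the 4. A closer look at the jaws comes next, nearer the clip axis.

```bash
python3 -m inch '[[-4.2,-6.5,-10,1,8.7],[-4.2,-6.5,-10,1,8.7],[-4.2,-6.5,-10,1,8.7],[-4.2,-6.5,-10,1,8.7],[-4.2,-6.5,-10,1,8.7],[-4.2,-6.5,-10,1,8.7],[-4.2,-6.5,-10,1,8.7]]'
python3 - <<'E'
from h import *
import pickle
s=readout.read_state();print(s['time_s'],s['position'],s['tcp_rot'][:,1])
c=cap('wrist');pickle.dump(c,open('clip.pkl','wb'));im=c['image']
cv2.imwrite('pics/clip.png',cv2.resize(im[130:250,220:412],(800,500),interpolation=cv2.INTER_CUBIC))
c=pickle.load(open('stn2.pkl','rb'))
f=lambda p:(180+(p[0]+.5)/2.963-.5,90+(p[1]+.5)/2.965-.5)
W=[onz(c,f(p),.075) for p in [(95,66),(712,83),(680,403),(113,393)]]
print(np.round(W,4).tolist(),'ctr',np.mean(W,0));W=np.array(W)
for a,b in((0,1),(3,2),(0,3),(1,2)): d=W[b]-W[a];print(np.degrees(np.arctan2(d[1],d[0])),np.linalg.norm(d))
B=np.array([onz(c,f(p),.075) for p in [(113,88),(692,103),(661,390),(129,377)]]);print('bolts',B.mean(0))
print('wheel mid',onz(c,f((525,245)),.095),'digit',onz(c,f((605,256)),.088),'frame',onz(c,f((605,252)),.088))
E
```

```text
time_s: 4.45
position: [0.5837, -0.214, 0.1846]
tcp_rot: [[-0.999, -0.043, 0.004], [-0.043, 0.999, -0.002], [-0.004, -0.002, -1.0]]
force: [-0.3, 0.5, 0.4]
opening: 1.0
grasp_force: 0.0
4.45 [ 0.58365341 -0.21404777  0.18464467] [-0.04315577  0.9990667  -0.00181822]
[[0.5356, -0.2822, 0.075], [0.5354, -0.0186, 0.075], [0.6801, -0.0163, 0.075], [0.6823, -0.2835, 0.075]] ctr [ 0.60833605 -0.15012409  0.075     ]
90.06130663374677 0.26363441624161205
90.47630654113833 0.26719649630061915
-0.4852414401462118 0.14664900616239415
0.9149757832612438 0.14472307943308307
bolts [ 0.60908177 -0.15067413  0.075     ]
wheel mid [ 0.60428991 -0.09728452  0.095     ] digit [ 0.60915951 -0.06112188  0.088     ] frame [ 0.60741118 -0.06127615  0.088     ]
```

View pics/clip.png

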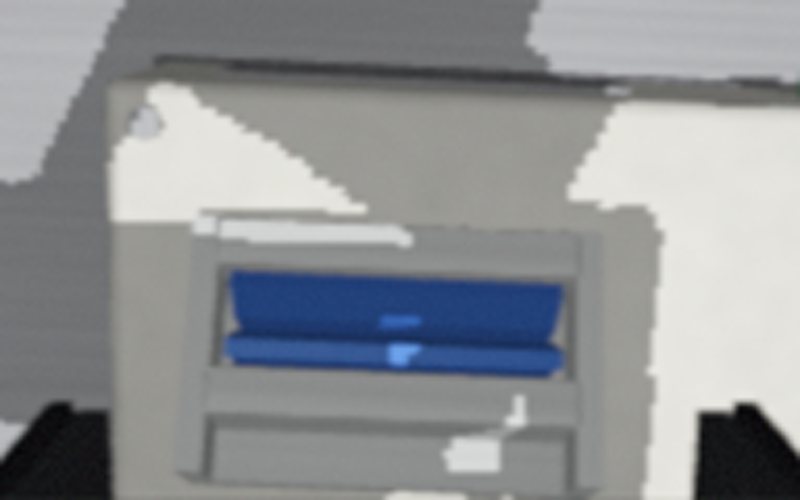

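```bash
cat >> h.py <<'E'
SX,SY,YAW=.6088,-.1504,np.radians(.25)
def st(p):
    p=np.array(p,float)/1000;c,s=np.cos(YAW),np.sin(YAW);return np.array([SX+c*p[0]-s*p[1],SY+s*p[0]+c*p[1],p[2]])
def clip(x,y,z):
    a=np.radians(30);return st([-15+x*np.cos(a)-z*np.sin(a),-65+y,95+x*np.sin(a)+z*np.cos(a)])
E
python3 - <<'E'
from h import *
import pickle
c=pickle.load(open('clip.pkl','rb'))
g=lambda P:((proj(c,P)-[220,130]+.5)*np.array([800/192,500/120])-.5).round(0)
print('cam',c['xyz'])
for n,x,z in(('frim',-5.5,25.5),('fthroat',-1.4,15),('bthroat',1.4,15),('brim',5.5,25.5)): print(n,[g(clip(x+o,0,z)).tolist() for o in(-7,0,7)])
for y in(-39,39): print('cheek',y,[g(clip(0,y,17)).tolist()])
for p in((-75,-135,75),(-75,0,75)): print('edge',p,g(st(p)))
E
```

```text
cam [ 0.51237295 -0.21682626  0.34609701]
frim [[397.0, 281.0], [396.0, 313.0], [395.0, 346.0]]
fthroat [[396.0, 312.0], [395.0, 344.0], [394.0, 376.0]]
bthroat [[395.0, 324.0], [395.0, 356.0], [393.0, 389.0]]
brim [[395.0, 332.0], [394.0, 365.0], [393.0, 399.0]]
cheek -39 [[212.0, 341.0]]
cheek 39 [[577.0, 355.0]]
edge (-75, -135, 75) [100.  78.]
edge (-75, 0, 75) [685. 102.]
```

```bash
python3 - <<'E'
from h import *
import pickle
c=pickle.load(open('clip.pkl','rb'));im=c['image']
for x in (285,305,330,340): print(x,[(r,*im[r,x].tolist()) for r in range(190,224)])
d=pickle.load(open('stn2.pkl','rb'));im=d['image']
for x in(250,280):print('stn',x,[(r,*im[r,x].tolist()) for r in range(136,163)])
for n,k in(('clip',c),('stn',d)):
  print(n,[[n2,[proj(k,clip(x+o,0,z)).tolist()[1] for o in(-7,0)]] for n2,x,z in(('frim',-5.5,25.5),('fthr',-1.4,15),('bthr',1.4,15),('brim',5.5,25.5))])
E
```

```text
285 [(190, 142, 143, 141), (191, 143, 145, 142), (192, 141, 141, 140), (193, 128, 128, 127), (194, 117, 113, 111), (195, 118, 86, 73), (196, 119, 65, 39), (197, 120, 63, 33), (198, 122, 64, 34), (199, 123, 65, 33), (200, 122, 65, 34), (201, 123, 66, 35), (202, 122, 64, 33), (203, 122, 65, 34), (204, 122, 65, 34), (205, 123, 66, 35), (206, 117, 62, 33), (207, 110, 57, 29), (208, 107, 56, 29), (209, 99, 52, 26), (210, 96, 52, 26), (211, 122, 72, 42), (212, 146, 88, 55), (213, 150, 91, 57), (214, 150, 92, 58), (215, 144, 85, 51), (216, 125, 69, 38), (217, 110, 68, 48), (218, 117, 105, 99), (219, 136, 135, 133), (220, 140, 141, 140), (221, 139, 140, 139), (222, 139, 140, 139), (223, 140, 140, 139)]
305 [(190, 141, 140, 139), (191, 143, 143, 141), (192, 144, 144, 143), (193, 140, 141, 140), (194, 123, 124, 123), (195, 116, 110, 108), (196, 117, 78, 65), (197, 119, 63, 35), (198, 120, 61, 31), (199, 120, 62, 33), (200, 122, 64, 35), (201, 122, 64, 34), (202, 122, 65, 34), (203, 122, 64, 32), (204, 121, 64, 32), (205, 123, 67, 35), (206, 120, 63, 31), (207, 115, 60, 32), (208, 109, 56, 28),
[... 2386 characters left out ...]
8), (140, 131, 131, 130), (141, 129, 130, 128), (142, 115, 113, 112), (143, 118, 89, 79), (144, 144, 81, 50), (145, 156, 84, 43), (146, 169, 93, 49), (147, 173, 97, 52), (148, 172, 95, 50), (149, 172, 94, 50), (150, 173, 96, 51), (151, 173, 96, 51), (152, 167, 91, 46), (153, 146, 78, 41), (154, 162, 95, 56), (155, 209, 136, 88), (156, 219, 145, 94), (157, 214, 139, 88), (158, 183, 109, 66), (159, 157, 132, 124), (160, 196, 196, 195), (161, 202, 203, 201), (162, 198, 199, 197)]
clip [['frim', [197.0, 204.7]], ['fthr', [204.5, 212.1]], ['bthr', [207.5, 215.1]], ['brim', [209.2, 217.2]]]
stn [['frim', [142.9, 148.3]], ['fthr', [150.1, 155.4]], ['bthr', [152.2, 157.6]], ['brim', [151.5, 157.0]]]
```

The clip view shows the front jaw's flare and straight face at original rows 200 to 211 and the bright back rim at rows 212 to 217. That puts the carriage about 4.3 mm towards the front (clip -x).

The hand cannot tilt. Plan:
1. Grip the rib by its ends.
2. Swing the plate to 30° in the pads against the station's rear top edge.
3. Push it in along the clip axis.

```bash
python3 -m inch '[[-9.2,43,0,2.5,8.7],[-9.2,43,0,2.5,8.7],[-9.2,43,0,2.5,8.7],[-9.2,43,0,2.5,8.7],[-9.2,43,0,2.5,8.7],[-9.2,43,0,2.5,8.7],[-9.2,43,0,2.5,8.7],[-9.2,43,0,2.5,8.7],[-9.2,43,0,2.5,8.7],[-9.2,43,0,2.5,8.7]]'
python3 -m inch '[[0,0,0,0,8.7],[0,0,0,0,8.7],[0,0,0,0,8.7],[0,0,0,0,8.7],[0,0,0,0,8.7]]'
python3 - <<'E'
from h import *
import pickle
c=cap('top');print('jar',onz(c,(211,128),.09),'bottles',[onz(c,p,.0) for p in((448,202),(442,248))])
for z in(0,5.5,25.5,40): print('clip edge at z',z,clip(-4.3,0,z).round(4),'grip66',clip(-4.3,0,z+66).round(4))
# green rib from top, subpixel, weighted
im=c['image'].astype(float);g=np.clip(im[200:230,185:235,1]-np.maximum(im[200:230,185:235,0],im[200:230,185:235,2])-20,0,None)
y,x=np.mgrid[200:230,185:235];p=((g*x).sum()/g.sum(),(g*y).sum()/g.sum());print(p,onz(c,p,.082),onz(c,p,.075))
E
```

```text
time_s: 5.33
position: [0.4954, 0.1965, 0.1844]
tcp_rot: [[-0.996, -0.088, 0.004], [-0.088, 0.996, 0.001], [-0.004, 0.0, -1.0]]
force: [1.6, -0.8, -0.2]
opening: 0.998
grasp_force: 0.0
time_s: 5.75
position: [0.496, 0.1923, 0.1829]
tcp_rot: [[-0.996, -0.084, 0.001], [-0.084, 0.996, -0.0], [-0.001, -0.0, -1.0]]
force: [-0.4, 0.2, -0.1]
opening: 1.001
grasp_force: 0.0
jar [0.73358059 0.18118948 0.09      ] bottles [array([ 0.51763439, -0.51317662,  0.        ]), array([ 0.37839261, -0.48906577,  0.        ])]
clip edge at z 0 [ 0.5904 -0.2155  0.0928] grip66 [ 0.5574 -0.2156  0.15  ]
clip edge at z 5.5 [ 0.5876 -0.2155  0.0976] grip66 [ 0.5546 -0.2156  0.1548]
clip edge at z 25.5 [ 0.5776 -0.2155  0.1149] grip66 [ 0.5446 -0.2157  0.1721]
clip edge at z 40 [ 0.5704 -0.2156  0.1275] grip66 [ 0.5374 -0.2157  0.1846]
(np.float64(nan), np.float64(nan)) [nan nan nan] [nan nan nan]<stdin>:7: RuntimeWarning: invalid value encountered in scalar divide
```

```bash
python3 -m inch '[[-0.4,2.4,0,0.2,8.7],[-0.4,2.4,-4,0.2,8.7],[-0.4,2.4,-8,0.2,8.7],[-0.4,2.4,-8,0.2,8.7],[-0.4,2.4,-8,0.2,8.7]]'
python3 - <<'E'
from h import *
s=readout.read_state();print(s['position'])
c=cap('wrist');h=cv2.cvtColor(c['image'],cv2.COLOR_BGR2HSV);H,S,V=[h[...,i].astype(int) for i in range(3)]
m=((H>45)&(H<80)&(S>120)&(V>60)).astype(np.uint8)
n,l,st_,ct=cv2.connectedComponentsWithStats(m);print([(st_[i].tolist(),ct[i].round(1).tolist()) for i in range(1,n) if st_[i][4]>25])
E
```

```text
time_s: 6.22
position: [0.4897, 0.2161, 0.1006]
tcp_rot: [[-0.996, -0.088, -0.007], [-0.088, 0.996, -0.001], [0.007, -0.001, -1.0]]
force: [-0.2, -0.5, 0.6]
opening: 0.996
grasp_force: 0.0
[0.4896911  0.21607092 0.10060466]
[([286, 214, 60, 31, 1174], [311.4, 231.2])]
```

```bash
python3 -m inch '[[0.1,0,-1.5,0,8.7],[0.1,0,-3,0,8.7],[0.1,0,-3,0,8.7],[0.1,0,-3,0,8.7]]'
python3 -m inch '[[0,0,0,0,4],[0,0,0,0,4],[0,0,0,0,4],[0,0,0,0,4],[0,0,0,0,4],[0,0,0,0,4],[0,0,0,0,4],[0,0,0,0,4]]'
```

```text
time_s: 6.6
position: [0.4936, 0.2174, 0.0748]
tcp_rot: [[-0.996, -0.089, 0.003], [-0.089, 0.996, 0.001], [-0.003, 0.0, -1.0]]
force: [0.1, -0.3, 0.3]
opening: 1.006
grasp_force: 0.0
time_s: 7.27
position: [0.4922, 0.2174, 0.0725]
tcp_rot: [[-0.996, -0.09, -0.0], [-0.09, 0.996, -0.0], [0.0, -0.0, -1.0]]
force: [0.3, 0.2, 0.2]
opening: 0.504
grasp_force: 13.7
```

```bash
python3 -m inch '[[0,0,0,0,4],[0,0,0,0,4],[0,0,1,0,4],[0,0,2,0,4],[0,0,3,0,4],[0,0,5,0,4],[0,0,9,0,4],[0,0,13,0,4],[0,0,13,0,4]]'
```

```text
time_s: 8.02
position: [0.4972, 0.2188, 0.211]
tcp_rot: [[-0.996, -0.09, 0.016], [-0.09, 0.996, 0.004], [-0.016, 0.002, -1.0]]
force: [1.0, -0.1, -0.7]
opening: 0.501
grasp_force: 30.0
```

```bash
python3 -m inch '[[23,-37,0,-5,4],[23,-37,0,-5,4],[23,-37,0,-5,4],[23,-37,0,-5,4],[23,-37,0,-5,4],[23,-37,0,-5,4],[23,-37,0,-5,4],[23,-37,0,-5,4],[23,-37,0,-5,4],[23,-37,0,-5,4]]'
python3 -m inch '[[1,-1,0,0,4],[1,-1,0,0,4],[1,-1,0,0,4],[1,-1,0,0,4]]'
```

```text
time_s: 8.85
position: [0.7126, -0.1381, 0.2032]
tcp_rot: [[-1.0, -0.003, 0.0], [-0.003, 1.0, 0.0], [-0.0, 0.0, -1.0]]
force: [0.9, 0.7, -1.7]
opening: 0.5
grasp_force: 30.0
time_s: 9.18
position: [0.721, -0.145, 0.2024]
tcp_rot: [[-1.0, -0.003, -0.002], [-0.003, 1.0, 0.001], [0.002, 0.001, -1.0]]
force: [-0.4, 0.6, -0.7]
opening: 0.494
grasp_force: 30.0
```

```bash
python3 -m inch '[[0,0,-4,0,4],[0,0,-8,0,4],[0,0,-8.6,0,4],[-1,0,-8.6,0,4],[-2,0,-8.6,0,4],[-3,0,-8.6,0,4],[-3,0,-8.6,0,4]]'
python3 -m inch '[[-0.3,0,0,0,4],[-0.6,0,0,0,4],[-0.6,0,0,0,4]]'
python3 -m inch '[[-0.5,0,0,0,4],[-1,0,0,0,4],[-1,0,0,0,4]]'
```

```text
time_s: 9.77
position: [0.6901, -0.1446, 0.1179]
tcp_rot: [[-1.0, -0.004, -0.003], [-0.004, 1.0, 0.001], [0.003, 0.001, -1.0]]
force: [0.6, 0.1, -0.9]
opening: 0.499
grasp_force: 30.0
time_s: 10.02
position: [0.6866, -0.146, 0.1175]
tcp_rot: [[-1.0, -0.003, 0.002], [-0.003, 1.0, -0.0], [-0.002, -0.0, -1.0]]
force: [0.9, -0.0, -0.3]
opening: 0.499
grasp_force: 30.0
time_s: 10.27
position: [0.6768, -0.1465, 0.1171]
tcp_rot: [[-1.0, -0.003, 0.003], [-0.003, 1.0, -0.0], [-0.003, -0.0, -1.0]]
force: [3.0, 0.2, 0.3]
opening: 0.501
grasp_force: 30.0
```

Contact gives a light 3 N and the plate is swinging. I continue to 30°.

```bash
python3 -m inch '[[-0.4,0,0,0,4],[-0.8,0,0,0,4],[-1.2,0,0,0,4],[-1.6,0,0,0,4],[-1.8,0,0,0,4],[-1.8,0,0,0,4],[-1.8,0,0,0,4]]'
python3 -m inch '[[0.5,0,1,0,4],[0.5,0,4,0,4],[0.5,0,7,0,4],[0.5,0,7,0,4],[0.5,0,7,0,4]]'
python3 - <<'E'
from h import *
c=cap('scene');cv2.imwrite('pics/tilt.png',cv2.resize(c['image'][90:240,200:400],(800,600),interpolation=cv2.INTER_CUBIC));print(proj(c,readout.read_state()['position']))
E
```

```text
time_s: 10.85
position: [0.6578, -0.1466, 0.1168]
tcp_rot: [[-1.0, -0.003, -0.001], [-0.003, 1.0, -0.0], [0.001, -0.0, -1.0]]
force: [2.0, -0.4, 1.6]
opening: 0.499
grasp_force: 30.0
time_s: 11.27
position: [0.6627, -0.1465, 0.188]
tcp_rot: [[-1.0, -0.003, -0.0], [-0.003, 1.0, -0.001], [0.0, -0.001, -1.0]]
force: [-0.2, 0.8, -1.3]
opening: 0.498
grasp_force: 30.0
[280.3 190.7]
```

View pics/tilt.png

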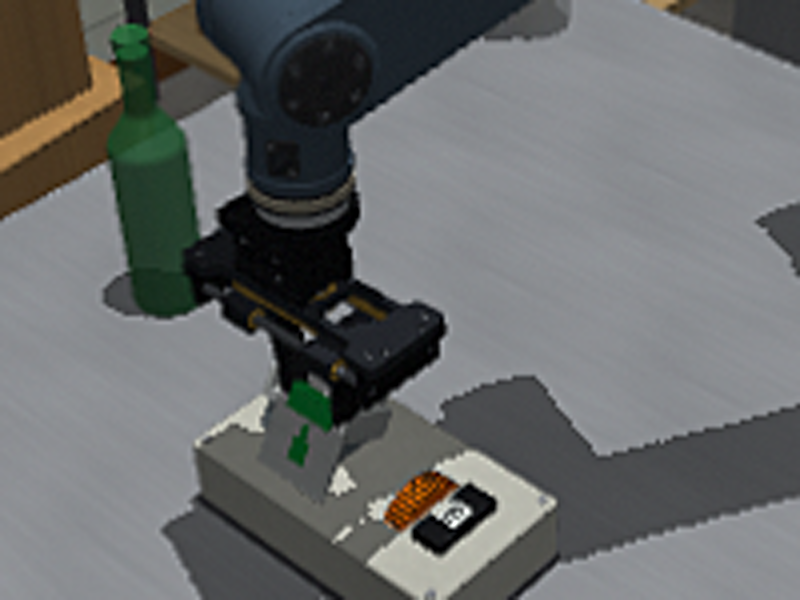

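Crop: the plate hangs in the gripper with its lower edge swung away from the robot. Its lower corners are at (257,465) and (322,500), the rib at (310,405), and the window shows the 3 at (458,515). I compute the tilt.

```bash
python3 - <<'E'
from h import *
c=cap('scene');s=readout.read_state()['position'];print(s)
for p,y in(((257,465),s[1]-.035),((322,500),s[1]+.035)):
    q=(200+(p[0]+.5)/4-.5,90+(p[1]+.5)/4-.5);o,r=ray(c,q);w=o+r*(y-o[1])/r[1];d=w-s;print(w.round(4),d.round(4),'len',np.hypot(d[0],d[2]))
for th in(20,30,40):
    a=np.radians(th);print(th,[((proj(c,s+[ .069*np.sin(a)+0*.0025,y,.0045-.069*np.cos(a)])-[200,90]+.5)*4).tolist() for y in(-.035,.035)])
E
```

```text
[ 0.66109119 -0.14581383  0.18505054]
[ 0.7027 -0.1808  0.1304] [ 0.0416 -0.035  -0.0547] len 0.06872643294527382
[ 0.7015 -0.1108  0.1396] [ 0.0404  0.035  -0.0454] len 0.06077533251232196
20 [[275.20000000000005, 458.4], [340.0, 502.0]]
30 [[264.4000000000001, 461.20000000000005], [329.20000000000005, 505.20000000000005]]
40 [[254.0, 461.6], [318.79999999999995, 506.0]]
```

```bash
python3 - <<'E'
from h import *
c=cap('scene');s=readout.read_state()['position'];im=c['image']
f=lambda P:((proj(c,P)-[200,90]+.5)*4).tolist()
print('pred rearleft',f(st([75,-135,75])),'obs 195,447');print('pred frontright',f(st([-75,135,75])),'obs 553,503');print('rear right',proj(c,st([75,135,75])))
print('wheel top',f(st([0,55,95])),'window',f(st([0,90,88])),'obs 458,515')
print(im[222:240,290:312].mean(2).astype(int)[::2].tolist())
for r in range(196,218,2): print(r,im[r,258:292].mean(1).astype(int).tolist())
E
```

```text
pred rearleft [193.60000000000002, 441.6] obs 195,447
pred frontright [564.4000000000001, 499.6] obs 553,503
rear right [308.7 241.8]
wheel top [424.79999999999995, 485.20000000000005] window [458.4000000000001, 512.8] obs 458,515
[[97, 100, 98, 98, 98, 99, 99, 103, 93, 71, 85, 147, 160, 20, 10, 22, 23, 22, 23, 22, 21, 14], [100, 98, 100, 98, 98, 97, 97, 95, 87, 118, 193, 195, 164, 29, 0, 0, 14, 20, 26, 22, 22, 31], [99, 97, 96, 96, 94, 89, 124, 117, 194, 187, 183, 183, 186, 192, 205, 106, 28, 0, 0, 14, 12, 0], [98, 96, 96, 89, 118, 192, 187, 183, 182, 181, 179, 180, 183, 182, 182, 185, 192, 201, 100, 63, 60, 124], [82, 87, 112, 196, 190, 184, 183, 182, 181, 182, 181, 180, 180, 180, 179, 176, 177, 180, 183, 185, 187, 184], [66, 59, 68, 120, 159, 184, 184, 181, 179, 179, 178, 178, 180, 179, 179, 179, 178, 179, 179, 179, 177, 178], [67, 68, 67, 63, 56, 67, 124, 165, 183, 183, 180, 179, 178, 179, 178, 176, 177, 176, 177, 181, 180, 177], [67, 68, 67, 69, 67, 65, 62, 56, 79, 127, 164, 180, 181, 180, 177, 181, 180, 174, 175, 177, 179, 182], [67, 68, 66, 67, 67, 66, 66, 67, 63, 61, 53, 87, 
[... 1003 characters left out ...]
 85, 85, 86, 83, 83, 84, 84, 84, 84, 81, 71, 105, 206, 212, 98, 97, 100, 101, 100]
210 [69, 67, 64, 81, 95, 101, 101, 100, 100, 100, 101, 101, 103, 89, 93, 86, 86, 85, 83, 83, 85, 83, 83, 82, 82, 52, 203, 196, 195, 205, 133, 95, 99, 101]
212 [68, 69, 69, 67, 67, 66, 82, 94, 103, 103, 102, 101, 101, 103, 103, 104, 90, 93, 85, 84, 84, 83, 83, 83, 60, 160, 192, 187, 186, 189, 95, 97, 101, 101]
214 [68, 68, 67, 70, 70, 69, 69, 68, 66, 87, 97, 102, 101, 100, 101, 101, 101, 103, 103, 90, 93, 86, 85, 84, 75, 99, 99, 99, 97, 96, 99, 100, 100, 100]
216 [69, 68, 69, 69, 70, 69, 69, 69, 70, 70, 68, 68, 88, 98, 101, 103, 103, 101, 100, 100, 102, 103, 92, 84, 101, 101, 100, 100, 99, 99, 101, 102, 97, 92]
```

The refined corners (260,462) and (326,508) give a tilt of about 32 to 33°, which agrees with the touch geometry. I move to 10 mm above the mouth on the clip axis.

```bash
python3 -m inch '[[0,0,3,0,4],[-4,-2,3,0,4],[-8,-5,3,0,4],[-12.5,-7,3,0,4],[-12.5,-7,3,0,4],[-12.5,-7,3,0,4],[-12.5,-7,1,0,4],[-12.5,-7,0,0,4],[-12.5,-7,-0.8,0,4],[-12.5,-7,-0.8,0,4]]'
python3 -m inch '[[0,0,0,0,4],[0,0,0,0,4],[0,0,0,0,4]]'
```

```text
time_s: 12.25
position: [0.537, -0.215, 0.1757]
tcp_rot: [[-1.0, -0.003, -0.005], [-0.003, 1.0, 0.003], [0.005, 0.003, -1.0]]
force: [-0.2, 0.6, -0.1]
opening: 0.501
grasp_force: 30.0
time_s: 12.5
position: [0.5389, -0.2164, 0.179]
tcp_rot: [[-1.0, -0.003, 0.001], [-0.003, 1.0, -0.001], [-0.001, -0.001, -1.0]]
force: [0.5, -0.4, -1.3]
opening: 0.501
grasp_force: 30.0
```

```bash
python3 -m inch '[[-0.3,0,-0.2,0,4],[-0.3,0,-0.2,0,4],[-0.05,0,-0.6,0,4],[-0.05,0,-0.6,0,4],[-0.05,0,-0.6,0,4],[-0.05,0,-0.6,0,4]]'
python3 -m inch '[[0.2,0,-0.35,0,4],[0.2,0,-0.35,0,4],[0.2,0,-0.35,0,4],[0.2,0,-0.35,0,4]]'
python3 -m inch '[[0.15,0,-0.26,0,4],[0.15,0,-0.26,0,4],[0.15,0,-0.26,0,4]]'
```

```text
time_s: 13.0
position: [0.5378, -0.2164, 0.1725]
tcp_rot: [[-1.0, -0.003, -0.0], [-0.003, 1.0, 0.0], [0.0, 0.0, -1.0]]
force: [0.3, 0.6, -1.4]
opening: 0.5
grasp_force: 30.0
time_s: 13.33
position: [0.5399, -0.2165, 0.169]
tcp_rot: [[-1.0, -0.003, 0.0], [-0.003, 1.0, -0.0], [-0.0, -0.0, -1.0]]
force: [1.2, -0.3, -1.9]
opening: 0.497
grasp_force: 30.0
time_s: 13.58
position: [0.5417, -0.2165, 0.1665]
tcp_rot: [[-1.0, -0.003, 0.001], [-0.003, 1.0, -0.0], [-0.001, -0.0, -1.0]]
force: [-0.2, 0.1, 0.1]
opening: 0.499
grasp_force: 30.0
```

```bash
python3 -m inch '[[0.15,0,-0.26,0,4],[0.15,0,-0.26,0,4],[0.15,0,-0.26,0,4]]'
python3 -m inch '[[0.15,0,-0.26,0,4],[0.15,0,-0.26,0,4],[0.15,0,-0.26,0,4]]'
python3 -m inch '[[0.1,0,-0.17,0,4],[0.1,0,-0.17,0,4],[0.1,0,-0.17,0,4]]'
```

```text
time_s: 13.83
position: [0.5434, -0.2167, 0.164]
tcp_rot: [[-1.0, -0.003, 0.001], [-0.003, 1.0, -0.001], [-0.001, -0.001, -1.0]]
force: [1.1, -1.0, 0.6]
opening: 0.499
grasp_force: 30.0
time_s: 14.08
position: [0.5447, -0.2167, 0.1614]
tcp_rot: [[-1.0, -0.003, 0.001], [-0.003, 1.0, -0.001], [-0.001, -0.001, -1.0]]
force: [1.3, -0.3, 1.3]
opening: 0.497
grasp_force: 30.0
time_s: 14.33
position: [0.545, -0.2166, 0.16]
tcp_rot: [[-1.0, -0.003, -0.0], [-0.003, 1.0, -0.0], [0.0, -0.0, -1.0]]
force: [-1.4, -0.3, 5.3]
opening: 0.502
grasp_force: 30.0
```

Contact comes at about 16 mm above the floor, past the 24 to 26 mm rim height, so the plate is in the mouth. I push on.

```bash
python3 -m inch '[[0.1,0,-0.17,0,4],[0.1,0,-0.17,0,4],[0.1,0,-0.17,0,4]]'
python3 -m inch '[[0.1,0,-0.17,0,4],[0.1,0,-0.17,0,4],[0.1,0,-0.17,0,4]]'
python3 -m inch '[[0.1,0,-0.17,0,4],[0.1,0,-0.17,0,4],[0.1,0,-0.17,0,4]]'
```

```text
time_s: 14.58
position: [0.5462, -0.2166, 0.1581]
tcp_rot: [[-1.0, -0.003, 0.0], [-0.003, 1.0, -0.0], [-0.0, -0.0, -1.0]]
force: [-0.3, -0.7, 4.6]
opening: 0.498
grasp_force: 30.0
time_s: 14.83
position: [0.5474, -0.2165, 0.1561]
tcp_rot: [[-1.0, -0.003, 0.0], [-0.003, 1.0, -0.0], [-0.0, -0.0, -1.0]]
force: [0.6, 0.3, 3.1]
opening: 0.497
grasp_force: 30.0
time_s: 15.08
position: [0.5485, -0.2164, 0.1543]
tcp_rot: [[-1.0, -0.003, 0.001], [-0.003, 1.0, -0.0], [-0.001, -0.0, -1.0]]
force: [0.6, -0.9, 2.2]
opening: 0.5
grasp_force: 30.0
```

```bash
python3 -m inch '[[0.16,0,-0.14,0,4],[0.16,0,-0.14,0,4],[0.16,0,-0.14,0,4]]'
python3 -m inch '[[0.16,0,-0.14,0,4],[0.16,0,-0.14,0,4],[0.16,0,-0.14,0,4]]'
python3 -m inch '[[0.14,0,-0.15,0,4],[0.14,0,-0.15,0,4],[0.14,0,-0.15,0,4]]'
```

```text
time_s: 15.33
position: [0.5499, -0.2163, 0.1528]
tcp_rot: [[-1.0, -0.003, 0.0], [-0.003, 1.0, 0.0], [-0.0, 0.0, -1.0]]
force: [1.8, 0.1, 2.3]
opening: 0.501
grasp_force: 30.0
time_s: 15.58
position: [0.5514, -0.2163, 0.1514]
tcp_rot: [[-1.0, -0.003, -0.0], [-0.003, 1.0, 0.0], [0.0, 0.0, -1.0]]
force: [1.2, 0.6, 2.0]
opening: 0.499
grasp_force: 30.0
time_s: 15.83
position: [0.5527, -0.2163, 0.1499]
tcp_rot: [[-1.0, -0.003, -0.0], [-0.003, 1.0, 0.0], [0.0, 0.0, -1.0]]
force: [-0.3, 0.4, 1.8]
opening: 0.498
grasp_force: 30.0
```

```bash
python3 -m inch '[[0.1,0,-0.17,0,4],[0.1,0,-0.17,0,4],[0.1,0,-0.17,0,4]]'
python3 -m inch '[[0.1,0,-0.17,0,4],[0.1,0,-0.17,0,4],[0.1,0,-0.17,0,4]]'
```

```text
time_s: 16.08
position: [0.5538, -0.2163, 0.1482]
tcp_rot: [[-1.0, -0.003, -0.0], [-0.003, 1.0, 0.0], [0.0, 0.0, -1.0]]
force: [0.4, 0.3, 2.6]
opening: 0.495
grasp_force: 30.0
time_s: 16.33
position: [0.5538, -0.2161, 0.1477]
tcp_rot: [[-1.0, -0.003, -0.002], [-0.003, 1.0, 0.0], [0.002, 0.0, -1.0]]
force: [-3.3, 0.9, 9.2]
opening: 0.503
grasp_force: 30.0
```

The force climbs right at the predicted floor height (TCP 0.148) and along the clip axis. I press firmly to seat it.

```bash
python3 -m inch '[[0.1,0,-0.17,0,4],[0.1,0,-0.17,0,4],[0.1,0,-0.17,0,4]]'
```

```text
time_s: 16.58
position: [0.5535, -0.216, 0.1473]
tcp_rot: [[-1.0, -0.004, -0.005], [-0.004, 1.0, 0.0], [0.005, 0.0, -1.0]]
force: [-8.1, 1.0, 18.4]
opening: 0.496
grasp_force: 30.0
```

```bash
python3 -m inch '[[0.05,0,-0.1,0,4],[0.05,0,-0.1,0,4],[0.05,0,-0.1,0,4]]'
```

```text
time_s: 16.83
position: [0.5532, -0.216, 0.147]
tcp_rot: [[-1.0, -0.004, -0.006], [-0.004, 1.0, 0.0], [0.006, 0.0, -1.0]]
force: [-10.5, 1.6, 23.3]
opening: 0.501
grasp_force: 30.0
```

```bash
python3 -m inch '[[-0.15,0,0.27,0,4],[-0.2,0,0.35,0,4],[-0.2,0,0.35,0,6.5],[-0.2,0,0.35,0,6.5],[-0.2,0,0.35,0,6.5],[-0.2,0,0.35,0,6.5],[-0.2,0,0.35,0,6.5]]'
python3 -m inch '[[0,0,1,0,6.5],[0,0,3,0,6.5],[0,0,6,0,6.5],[0,0,9,0,6.5],[0,0,9,0,6.5]]'
python3 -m inch '[[6,11,0,45,6.5],[6,11,0,90,0],[6,11,0,90,0],[6,11,0,90,0],[6,11,0,90,0],[6,11,0,90,0],[6,11,0,90,0],[6,11,0,90,0],[6,11,0,90,0],[6,11,0,90,0]]'
```

```text
time_s: 17.42
position: [0.5541, -0.2163, 0.1469]
tcp_rot: [[-1.0, -0.003, -0.001], [-0.003, 1.0, 0.0], [0.001, 0.0, -1.0]]
force: [0.0, -1.0, 0.1]
opening: 0.728
grasp_force: 0.0
time_s: 17.83
position: [0.5579, -0.2185, 0.2446]
tcp_rot: [[-1.0, -0.003, 0.011], [-0.003, 1.0, -0.007], [-0.011, -0.007, -1.0]]
force: [1.1, 0.0, 1.7]
opening: 0.749
grasp_force: 0.0
time_s: 18.67
position: [0.6206, -0.0665, 0.2312]
tcp_rot: [[-0.454, -0.891, -0.012], [-0.885, 0.452, -0.113], [0.106, -0.04, -0.994]]
force: [0.6, 0.2, -0.1]
opening: 0.15
grasp_force: 0.0
```

```bash
python3 -m inch '[[0,-2,0,27,0],[0,-2,0,27,0],[0,-2,0,27,0],[0,-2,0,27,0],[0,-2,0,27,0],[0,-2,0,27,0],[0,-2,0,27,0]]'
python3 - <<'E'
from h import *
s=readout.read_state();print(s['position'],s['tcp_rot'],s['joint_positions'])
c=cap('scene');h=cv2.cvtColor(c['image'],cv2.COLOR_BGR2HSV);H,S,V=[h[...,i].astype(int) for i in range(3)]
m=((H>45)&(H<80)&(S>120)&(V>60)).astype(np.uint8)
n,l,st_,ct=cv2.connectedComponentsWithStats(m);print([(st_[i].tolist(),ct[i].round(1).tolist()) for i in range(1,n) if st_[i][4]>25])
print('pred rib',proj(c,clip(-4.3,0,64)),proj(c,clip(-4.3,-22,64)),proj(c,clip(-4.3,22,64)))
E
```

```text
time_s: 19.25
position: [0.6056, -0.0278, 0.1972]
tcp_rot: [[-0.193, -0.978, 0.079], [-0.943, 0.163, -0.292], [0.272, -0.13, -0.953]]
force: [-0.5, -0.6, -0.2]
opening: 0.004
grasp_force: 0.0
[ 0.60557705 -0.02775866  0.19716031] [[-0.19300882 -0.97804804  0.07854703]
 [-0.9426067   0.16259287 -0.29164391]
 [ 0.27247057 -0.1303288  -0.95329649]] [  -4.92190821   29.88976677   90.30713605  -20.18644467   55.33706392
 -163.51868217]
[([266, 82, 8, 8, 51], [269.7, 85.4]), ([228, 96, 9, 9, 63], [232.4, 100.0]), ([264, 103, 17, 12, 124], [272.1, 108.6]), ([227, 117, 19, 14, 170], [236.1, 124.0]), ([282, 168, 13, 11, 77], [287.4, 172.9])]
pred rib [288.7 173.3] [283.9 170.4] [293.6 176.2]
```

The last joint is near its range end, which tilts the tool, so I turn the other way round. The plate's rib is where predicted (287,173 against 289,173).

```bash
python3 -m inch '[[0,0,2,-7,0],[0,0,4,-14,0],[0,0,4,-21,0],[0,0,4,-28,0],[0,0,4,-35,0],[0,0,4,-42,0],[0,0,4,-49,0],[0,0,4,-56,0],[0,0,4,-63,0],[0,0,4,-70,0]]'
python3 -m inch '[[0,0,0,-7,0],[0,0,0,-14,0],[0,0,0,-21,0],[0,0,0,-28,0],[0,0,0,-35,0],[0,0,0,-42,0],[0,0,0,-49,0],[0,0,0,-56,0],[0,0,0,-60,0],[0,0,0,-60,0]]'
python3 - <<'E'
from rig import readout
print(readout.read_state()['joint_positions'])
E
```

```text
time_s: 20.13
position: [0.6064, -0.0286, 0.2373]
tcp_rot: [[-0.953, -0.174, -0.248], [-0.134, 0.976, -0.172], [0.272, -0.13, -0.953]]
force: [0.5, 0.3, 0.8]
opening: 0.005
grasp_force: 0.0
time_s: 20.97
position: [0.606, -0.0299, 0.2374]
tcp_rot: [[-0.595, 0.756, -0.273], [0.757, 0.641, 0.128], [0.272, -0.13, -0.953]]
force: [-0.1, -0.5, 0.5]
opening: 0.007
grasp_force: 0.0
[-14.94241397  35.63235458  71.34511897   3.07612734  90.30734822
 -54.63030412]
```

The commanded pose has kept an 18° tilt. That is usable for rolling the wheel. I turn the tool so its body lies along x, clear of the plate, and the lowest tip edge runs along x.

```bash
python3 -m inch '[[0,-2,0,-7,0],[-0.4,-6,0,-14,0],[-0.4,-6,0,-21,0],[-0.4,-6,0,-28,0],[-0.4,-6,0,-35,0],[-0.4,-6,0,-40,0],[-0.4,-6,0,-40,0],[-0.4,-6,0,-40,0]]'
python3 -m inch '[[0,0,-4,0,0],[0,0,-8,0,0],[0,0,-12,0,0],[0,0,-12,0,0],[0,0,-12,0,0]]'
```

```text
time_s: 21.63
position: [0.6019, -0.0887, 0.2375]
tcp_rot: [[0.025, 0.992, -0.128], [0.962, 0.011, 0.273], [0.272, -0.13, -0.953]]
force: [1.1, -0.4, -0.1]
opening: 0.006
grasp_force: 0.0
time_s: 22.05
position: [0.6007, -0.0872, 0.1154]
tcp_rot: [[0.027, 0.991, -0.133], [0.961, 0.011, 0.276], [0.275, -0.135, -0.952]]
force: [0.3, 0.0, 1.3]
opening: 0.005
grasp_force: 0.0
```

```bash
python3 -m inch '[[0,0,-1,0,0],[0,0,-1.3,0,0],[0,0,-1.3,0,0]]'
python3 -m inch '[[0,0,-0.2,0,0],[0,0,-0.2,0,0],[0,0,-0.2,0,0]]'
python3 - <<'E'
from h import *
s=readout.read_state();c=cap('wrist');import pickle;pickle.dump(c,open('w1.pkl','wb'))
print('win px',proj(c,st([0,90,88])),'ends',proj(c,st([-11.5,90,88])),proj(c,st([11.5,90,88])))
E
```

```text
time_s: 22.3
position: [0.6029, -0.0887, 0.1057]
tcp_rot: [[0.026, 0.992, -0.125], [0.962, 0.009, 0.272], [0.271, -0.128, -0.954]]
force: [-0.1, 0.3, 0.7]
opening: 0.006
grasp_force: 0.0
time_s: 22.55
position: [0.6023, -0.0885, 0.1032]
tcp_rot: [[0.027, 0.992, -0.126], [0.962, 0.008, 0.273], [0.272, -0.129, -0.954]]
force: [0.4, -0.5, -0.3]
opening: 0.007
grasp_force: 0.0
win px [331.  198.5] ends [314.2 198.5] [348.1 198.5]
```

```bash
python3 -m inch '[[0,0,-0.3,0,0],[0,0,-0.3,0,0],[0,0,-0.3,0,0]]'
python3 -m inch '[[0,0,-0.2,0,0],[0,0,-0.2,0,0],[0,0,-0.2,0,0]]'
python3 - <<'E'
from h import *
import pickle
c=pickle.load(open('w1.pkl','rb'));g=cv2.cvtColor(c['image'],cv2.COLOR_BGR2GRAY)[165:232,295:370]
for r in g[::3,::2]: print(''.join('#' if v<70 else '+' if v<130 else '.' for v in r))
E
```

```text
time_s: 22.85
position: [0.6017, -0.0884, 0.0991]
tcp_rot: [[0.028, 0.991, -0.128], [0.962, 0.008, 0.274], [0.273, -0.131, -0.953]]
force: [-0.2, -0.5, -0.7]
opening: 0.005
grasp_force: 0.0
time_s: 23.1
position: [0.602, -0.0884, 0.0979]
tcp_rot: [[0.028, 0.991, -0.127], [0.962, 0.008, 0.274], [0.273, -0.13, -0.953]]
force: [-1.3, -0.0, 4.9]
opening: 0.008
grasp_force: 2.3
......................................
......................................
......................................
......................................
......................................
########+#############################
###+++++++############################
##########+.................##########
##########..................##########
##########..................##########
##########....+....+.....+..##########
##########....+....+.....+..##########
##########....+....+.....+..##########
##########....+++++#++++++..##########
##########..................##########
##########..................##########
###########................+##########
###########+................##########
###########+................##########
......................................
......................................
#######........+######################
######################################
```

Contact at 4.9 N. The 3 sits centred in the window (wrist image (334,198)), so about 0.77 rad, or 29 mm of rim travel, remains. First stroke.

```bash
python3 -m inch '[[0,0,-0.1,0,0],[0.2,0,-0.13,0,0],[0.4,0,-0.15,0,0],[0.6,0,-0.18,0,0],[0.8,0,-0.2,0,0],[1.0,0,-0.23,0,0],[1.0,0,-0.23,0,0]]'
cat > dig.py <<'E'
from h import *
s=readout.read_state();c=cap('wrist');print(s['position'].round(4),s['force'].round(1))
a,b=[proj(c,st([x,90,88])) for x in(-11.5,11.5)];m=(a+b)/2;print(m)
x0,y0=int(m[0])-36,int(m[1])-33
g=cv2.cvtColor(c['image'],cv2.COLOR_BGR2GRAY)[y0:y0+66,x0:x0+72]
print(x0)
for r in g[12:54:2]: print(''.join('#' if v<70 else '+' if v<130 else '.' for v in r))
E
python3 dig.py
```

```text
time_s: 23.68
position: [0.6135, -0.0884, 0.0971]
tcp_rot: [[0.027, 0.992, -0.124], [0.962, 0.008, 0.274], [0.273, -0.127, -0.954]]
force: [1.2, -0.1, 10.7]
opening: 0.005
grasp_force: 5.1
[ 0.6135 -0.0884  0.0971] [ 1.2 -0.1 10.7]
[313.55 198.4 ]
277
..................................................++++++++++++++++++++++
##########################################################++##++++++++++
#########################################################++++++++++++++#
########################################################################
######################+++.............................++################
####################+...................................+###############
####################+...................................+###############
#####################...................................+###############
############################+.............++........+##+################
#####################+....................++........+##+################
####################+.....................++........+##+################
####################+.....................++........+##+################
####################+.....................++........+##+################
####################+.....................+#+.......+###################
############################+.............+#############################
####################+...................................+###############
####################+...................................+###############
####################+...................................+###############
#####################+++...............................++###############
#######################+................................+###############
#######################+................................+###############
```

Rolled about 0.3 rad with no slip. Continue.

```bash
python3 -m inch '[[0.2,0,0,0,0],[0.4,0,-0.02,0,0],[0.6,0,-0.05,0,0],[0.8,0,-0.07,0,0],[1.0,0,-0.1,0,0],[1.0,0,-0.1,0,0]]'
python3 dig.py
```

```text
time_s: 24.23
position: [0.6236, -0.0884, 0.0955]
tcp_rot: [[0.027, 0.992, -0.124], [0.962, 0.008, 0.274], [0.273, -0.127, -0.954]]
force: [1.2, -0.3, 7.6]
opening: 0.005
grasp_force: 3.9
[ 0.6236 -0.0884  0.0955] [ 1.2 -0.3  7.6]
[297.95 198.2 ]
261
++++++.........................+++++++++++++++++++++++++++++++++++++++++
#########################################################++++++++##+++##
########################################################################
########################################################################
######################+................................+################
#####################+..................................+###############
#####################+..................................+###############
#####################+..................................+###############
#####################+........+###########.............+################
#####################+........+#.......................+################
#####################+........++.......................+################
#####################+........++.......................+################
#####################+........++.......................+################
#####################+........+#+......................+################
##########################################.............+################
#####################+..................................+###############
#####################+..................................+###############
#####################+..................................+###############
######################+++...............................+###############
#########################+..............................+###############
#########################+..............................+###############
```

```bash
python3 -m inch '[[0,0,0.6,0,0],[0,0,1.2,0,0],[-1.4,0,1.2,0,0],[-1.4,0,1.2,0,0],[-1.4,0,0.6,0,0],[-1.4,0,0.2,0,0],[-1.4,0,0.16,0,0],[-1.4,0,0.16,0,0]]'
python3 -m inch '[[0.15,0,-0.02,0,0],[0.3,0,-0.04,0,0],[0.45,0,-0.06,0,0],[0.6,0,-0.08,0,0],[0.6,0,-0.08,0,0]]'
python3 dig.py
```

```text
time_s: 24.95
position: [0.6092, -0.0886, 0.0973]
tcp_rot: [[0.027, 0.992, -0.126], [0.962, 0.008, 0.274], [0.273, -0.128, -0.953]]
force: [-1.1, -0.3, 11.3]
opening: 0.004
grasp_force: 5.5
time_s: 25.37
position: [0.6163, -0.0886, 0.0968]
tcp_rot: [[0.027, 0.992, -0.123], [0.962, 0.008, 0.274], [0.273, -0.126, -0.954]]
force: [0.2, -0.9, 12.3]
opening: 0.002
grasp_force: 5.8
[ 0.6163 -0.0886  0.0968] [ 0.2 -0.9 12.3]
[309.3 198. ]
273
............++++++++++++++++++++++++++++++++++++++++++++++++++++++++++++
########################################################################
########################################################################
########################################################################
####################++.................................+################
###################+....................................################
###################+....................................################
###################+....................................################
###################+..................+++++++++++++.....################
###
[... 172 characters left out ...]
.........+++...............################
###################+..................+++...............################
###################+.................++#++..............################
###################+........++++++++++++++++######+.....################
###################+....................................################
###################+....................................################
###################+...................................+################
#####################+++...............................+################
#######################+...............................+################
#######################+...............................+################
```

The 4 is centred in the window within about 1 mm: stem columns 28 to 50 against an opening of 19.5 to 55.5. I lift straight off, move clear and check everything in a last picture.

```bash
python3 -m inch '[[0,0,1,0,0],[0,0,4,0,0],[0,0,8,0,0],[0,0,12,0,0],[0,0,16,0,0],[0,0,16,0,0],[0,0,16,0,0]]'
python3 -m inch '[[0,-4,2,0,0],[0,-8,2,0,0],[0,-12,2,0,0],[0,-16,2,0,0],[0,-19,2,0,0],[0,-19,2,0,0],[0,-19,2,0,0],[0,-19,2,0,0]]'
python3 - <<'E'
from h import *
c=cap('wrist');im=c['image'];print(proj(c,st([0,90,88])),proj(c,clip(-4.3,0,64)),proj(c,clip(-4.3,0,0)))
w=proj(c,st([0,90,88])).astype(int);z=cv2.resize(im[max(w[1]-25,0):w[1]+25,max(w[0]-25,0):w[0]+25],(200,200),interpolation=cv2.INTER_CUBIC)
o=cv2.resize(im,(800,500));o[:200,600:]=z;cv2.imwrite('pics/final.png',o)
E
```

```text
time_s: 26.0
position: [0.6156, -0.089, 0.2574]
tcp_rot: [[0.026, 0.992, -0.122], [0.963, 0.008, 0.271], [0.27, -0.124, -0.955]]
force: [0.8, 0.6, -0.4]
opening: 0.005
grasp_force: 0.0
time_s: 26.67
position: [0.6132, -0.2775, 0.2725]
tcp_rot: [[0.029, 0.991, -0.131], [0.961, 0.009, 0.277], [0.275, -0.134, -0.952]]
force: [-0.2, 0.2, -0.2]
opening: 0.003
grasp_force: 0.0
[334.6  58.2] [284.1 171.2] [319.3 176.6]
```

View pics/final.png

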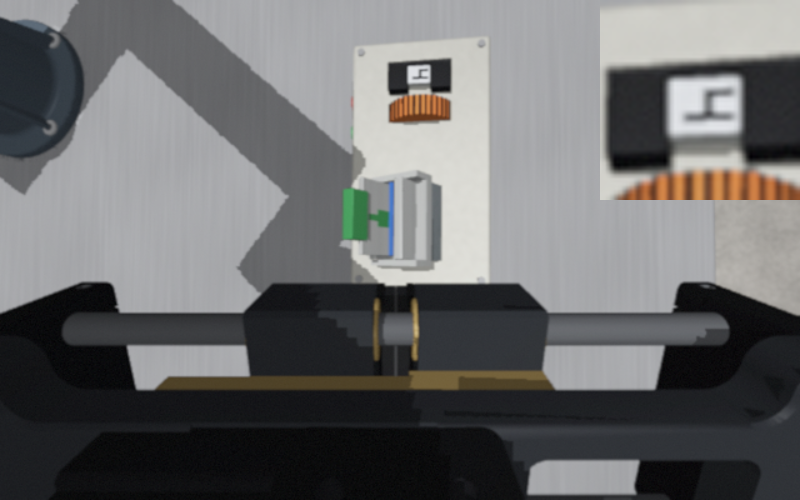

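The final view shows the green rib at (355,214), exactly the predicted fully seated spot, with the plate between the blue jaws. The 4 is centred in the window at (420,76), and the hand is clear of everything.

```bash
python3 -c "
from rig import bot; print(bot.hand_in())"
```

```text
the job is handed in; nothing more can be done
None
```

I pressed the green plate home into the clip (about 26 N, with the force climbing at floor height), rolled the wheel until the 4 stood centred in its window to within about 1.5 mm, and handed the job in at about 27 s; the result has not been reported.

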